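# Let a dryer ball out of the lever dispenser and ease the lid shut

### The arm

A 7-joint arm with a two-finger parallel gripper is mounted at the origin on the work surface. World frame = base frame: x ahead of the robot, y to its left, z up, the work surface at z = 0. Lengths are in m, angles in rad, forces in N, time in s.
With the tool pointing down it reaches from about 0.4 to 0.9 m from the base axis. Payload 5.6 kg.
Tool frame: the origin (TCP) lies midway between the tips of the shut fingers; the grasp point (between the pads) lies 19 mm behind it; z points along the fingers, y is the direction in which the jaws open and shut (so a half turn about z gives the same grasp; the last joint's range is limited). The gripper opens to 92 mm and grips with 3 to 60 N. Pads are 20 mm wide; open, the fingers measure 128 mm over their backs; the gripper's body (75 mm by 189 mm) begins 69 mm behind the grasp point.
Start: joints at [-1.264, 0.468, -0.012, 1.603, 0.006, 1.071, -0.056], TCP at [0.223, 0.611, 0.215] pointing down, gripper open.
Joint ranges: [-2.53, 2.53], [-0.31, 2.02], [-1.57, 1.55], [0.28, 2.44], [-1.29, 4.43], [0.15, 1.84], [-2.92, 2.92]. Speed limits (rad/s): [2.57, 2.57, 3.14, 3.14, 3.14, 3.14, 3.14].

### API

Orientations are given as a 3x3 rotation matrix whose columns are the frame's x, y, z axes.
In Python, from rig import arm, imaging, models gives the robot as it stands.
- The arm moves only by the tool move_arm, never from a script. Its argument "commands" is text: rows parted by semicolons, each of 7 numbers parted by spaces: the shift along the world's x, y, z in cm, then the turn, a rotation vector about the world's x, y, z in degrees, then the closure, from -1 (fully open) to 1 (shut), so that 0 is half open. A call has exactly 10 rows; each row is the pose to reach, as a shift and turn from the pose commanded when the call began; what a row does not reach only later rows make up. A row lasts 1/12 s, in which the tool goes at most 41.7 mm and 7.16 degrees, less where a joint would pass 70% of its speed; a pose out of reach is approached as far as the arm can. A call with a gripper value outside its range is refused whole. The fingers move at their own pace and stop on an object; "force" is the grip in N (left out, the last holds). Time passes only in rows, so rows that repeat a pose let the fingers close, or fill a call up. It gives the time, the measured TCP pose, the force and the opening at its end, in the units of the state.
- arm.get_obs(): the state, without advancing time (a new reading comes with each control period).
- imaging.get_image(name): name is "scene" or "top" or "wrist"; returns a dict with "pixels" (480x640x3 uint8, red, green, blue), "intrinsics" (3x3 intrinsics, pixels), "R" (3x3) and "t" (3): a world point X has camera coordinates R X + t. Camera axes: x right, y down, z forward; pixel columns grow to the right and rows downward; lengths in m; the calibration is good to about 2 mm. A picture is of the moment at which its call begins. There is no depth.
- arm.sign_off(): hands the job in, once; it reports no verdict.
Trained networks look in a picture, given as the dict that the camera call returned (one of the last four; its "shot" number tells which), for a name from the list of things; names that differ only in an ending like _2 or _b are one class to them, and where a whole thing is asked for, a point or a joint stands for the part that bears it (a point fixed in the world has none). Each returns a list of dicts, best first, with "p" (0 to 1); they miss things now and then, are a little off and sometimes report something else, mostly with a low value. They report only what shows in the picture. A call takes as long as a camera call.
- models.search_frame(name, picture): "extent" ([centre column, centre row, width, height] in pixels, round what is visible of it).
- models.outline_of(name, picture): "mask" (480x640 bool, what is visible of it) and "extent" ([centre column, centre row, width, height] in pixels, round what is visible of it).
The state is a dict: "clock": time; "q": joint angles; "joint_vel": joint speeds; "tau": joint torques, N m; "tool_pos": TCP position; "tcp_rot": TCP orientation; "wrist_force": force on the tool from outside, world axes, zero at the start; "torque": the same for the moment, N m; "finger_gap": opening from 0.0 (shut) to 1.0 (fully open).
Only numpy, scipy, OpenCV 4.12 (cv2) and the standard library are available. Lean on these libraries where they do the work, as an engineer would, in place of code of your own. Each camera call takes 0.05 s, during which the arm holds its last target.

### The job

Press the dispenser's red lever all the way down with your fingertips so that its blue lid stands fully open, and keep it down until the orange dryer ball has rolled out into the tray. Then let the lever come up slowly under your fingers, right to its top, so that the lid closes fully without dropping or slamming, and move clear. Do not grasp anything, do not touch the ball or the lid, and leave the other things on the counter where they stand.

Things in the scene. Friction and masses are not known exactly. Their poses are not given: they have to be found in the camera images.
- dispenser: fixed white dispenser, base 124 x 326 mm; origin on the counter under the hopper, z up, turned up to 0.4 rad. Along its y: open tray -240 to -100 mm (walls 70 mm high), hopper -100 to +80 mm (top at 152 mm, covered by three slats), then the red lever sticks out at the +y end. Side walls at x = +-55 mm. The floor slopes down 8 degrees to -y, so the ball rolls into the tray by itself once the lid is up.
- lever (a joint): angle of the red lever in rad: 0 = released, up against its stop; 0.40 = pressed down to its stop. Pivot at (-70, 50, 125) mm in the dispenser's frame, along its x axis. A spring and the lid's weight push it up: pressing at the pad takes about 2 to 5 N all the way. Let go anywhere, it flies up and the lid slams.
- pad_top (a point): centre of the upper face of the pad (46 mm along the dispenser's x, 50 mm along its y) at the end of the red lever, 140 mm from the pivot; moves with the lever, almost straight up and down. Released: at (-70, 186, 159) mm in the dispenser's frame, leaning 0.2 rad, outer end higher. Fully pressed: 56 mm lower, leaning 0.2 rad the other way. Nothing taller than the hopper is within 130 mm; the raised lid stays over 180 mm away.
- lid (a joint): opening angle of the blue lid in rad: 0 = shut, 1.10 = fully open. The lid is a plate 124 x 143 x 5 mm, slanting over the hopper's mouth when shut; a link makes it 2.75 times the lever's angle. Hinged along the dispenser's x at y = -20, z = 154 mm; its free edge rises on the tray side.
- lid_edge (a point): middle of the lid's free edge: about 39 mm above the counter when shut, about 176 mm when fully open.
- ball: orange dryer ball, 60 mm diameter, 50 g, loose inside the hopper behind the lid; its origin lies on its skin and turns as it rolls, use point ball_center.
- ball_center (a point): centre of the ball. At the start near y = -41 mm in the dispenser's frame; at rest in the tray near y = -207 mm, z = 47 mm there.
- jar: glass jar with a green cap, 64 mm diameter, 90 mm high, loose; origin under its centre.
- cup: clear dosing cup, 68 mm diameter, 65 mm high, loose; origin under its centre.
- stain: small yellow bottle, 48 mm diameter, 125 mm high, loose; origin under its centre.
- soap: green bar of soap, 85 x 55 x 28 mm, loose; origin under its centre.
- detergent: green detergent jug with a handle and a blue cap, 110 x 70 x 235 mm, loose; origin under its centre.
- softener: white bottle with a blue cap, 76 mm diameter, 220 mm high, loose; origin under its centre.
- spray: white spray bottle, 72 mm diameter, 222 mm high, loose; origin under its centre.

How it is judged:
On the way, in this order (a step that is already met when the one before it is completed fails the run):
1. the fingers hold the lever down with the lid fully open (over 0.95 rad) while the ball lies in the tray (value of joint lid above 0.95 rad and contact force between the fingers and lever above 0.3 N and y of ball_center in the frame of dispenser between -0.24 and -0.15 m and z of ball_center in the frame of dispenser below 0.08 m and x of ball_center in the frame of dispenser between -0.055 and 0.055 m), for 0.2 s.
2. the lid is shut again (under 0.04 rad) (value of joint lid below 0.04 rad), for 0.2 s.
At the end, for the whole second after the job is handed in: the lid is shut (within 0.04 rad) with the lever up, and the ball lies at rest in the tray; the lid was never let fall faster than 2.5 rad/s (some 0.35 m/s at its edge) (value of joint lid below 0.04 rad and value of joint lever below 0.02 rad and linear speed of ball below 0.05 m/s and y of ball_center in the frame of dispenser between -0.24 and -0.15 m and z of ball_center in the frame of dispenser below 0.08 m and x of ball_center in the frame of dispenser between -0.055 and 0.055 m); the robot touches nothing.
It fails at once if the lid drops or slams (closing faster than 2.5 rad/s) (velocity of joint lid below -2.5 rad/s).
It fails at once if the robot touches the lid or the ball (contact force between any of the fingers, the arm and lid above 0.3 N or contact force between any of the fingers, the arm and ball above 0.3 N).
It fails at once if a thing on the counter is shifted by more than 25 mm, or lifted or tipped (distance of any of jar, cup, stain, soap, detergent, softener, spray from where it was at the start of the episode above 0.025 m or angle between any of jar, cup, stain, soap, detergent, softener, spray's own z axis and vertical above 0.3 rad or height (world z) of any of jar, cup, stain, soap, detergent, softener, spray above 0.015 m).
It also fails if it takes over 48 s, if anything falls off the work surface, if the arm or the gripper's body presses on something with over 40 N, if the wrist force passes 120 N, or if a joint passes its speed limit or range.

## Working session

There is one attempt and no reset: what is moved stays moved. The work goes in short steps, Python scripts to look and compute and a tool call to move; the robot and the scene stay as the last step left them, time stands still between calls to the robot, and variables do not carry over. Pictures are saved under pics/ and viewed, and the job is handed in when it is done.

Besides the shell and the picture viewer there is one more tool, called after "Emit:" as a command line: name --argument value ..., lists and objects as JSON in quotes. move_arm: Moves the arm, as the interface text tells. Its arguments: {"type":"object","properties":{"commands":{"type":"string"},"force":{"type":"number"}},"required":["commands"]}

```bash
mkdir -p pics; ls
python3 - <<'E'
from rig import arm, imaging, models
import cv2,pickle
o=arm.get_obs();print({k:o[k] for k in('clock','tool_pos','tcp_rot','wrist_force','finger_gap')})
for n in('scene','top'):
    p=imaging.get_image(n);pickle.dump(p,open(n+'.pkl','wb'))
    cv2.imwrite(f'pics/{n}0.png',p['pixels'][:,:,::-1])
    print(n,p['intrinsics'].tolist(),p['R'].tolist(),p['t'].tolist())
    for c in('dispenser','lever','lid'):
        r=models.outline_of(c,p)
        for x in r[:2]:print(c,x['p'],x['extent'])
        if r: pickle.dump(r[0]['mask'],open(f'{n}_{c}.pkl','wb'))
E
```

```text
pics
{'clock': 0.0, 'tool_pos': array([0.22263215, 0.61007153, 0.21363859]), 'tcp_rot': array([[-9.39415728e-01,  3.42779645e-01, -4.51981314e-04],
       [ 3.42779908e-01,  9.39414219e-01, -1.69109043e-03],
       [-1.55073704e-04, -1.74356706e-03, -9.99998468e-01]]), 'wrist_force': array([ 0.3435438 , -0.25980946,  0.12237735]), 'finger_gap': 0.9982727459716044}
scene [[492.0216969886418, 0.0, 318.36639307647266], [0.0, 492.0216969886418, 239.6021797540148], [0.0, 0.0, 1.0]] [[-0.48369187141303904, 0.8752356934730743, 0.0021574057705761544], [0.6167402995592577, 0.3425834253691729, -0.708708684553732], [-0.6210262284545711, -0.3414660708372518, -0.7054979419094426]] [0.20396706837779646, -0.30641251875307707, 1.4410969461468763]
dispenser 0.65 [245.8, 221.9, 198.9, 109.1]
dispenser 0.64 [480.6, 347.1, 63.3, 101.5]
lever 0.63 [308.1, 207.6, 71.8, 35.1]
lid 0.66 [216.2, 203.8, 60.6, 55.1]
lid 0.26 [508.1, 237.8, 54.2, 101.3]
top [[469.9869529651492, 0.0, 320.4808327227139], [0.0, 469.9869529651492, 238.27012795887094], [0.0, 0.0, 1.0]] [[-0.012618465219272058, -0.999616374910463, -0.024655168755756438], [-0.9850821457991815, 0.016659465987031403, -0.1712764672122439], [0.1716215032074651, 0.02212612039856401, -0.9849144604649269]] [0.12562596383414812, 0.6329217893395355, 0.9058550902236046]
dispenser 0.74 [438.1, 265.8, 236.1, 88.3]
lever 0.74 [370.4, 281.9, 92.5, 29.5]
lever 0.17 [466.9, 263.2, 39.1, 74.4]
lid 0.84 [469.5, 263.8, 38.8, 71.8]
```

View pics/scene0.png

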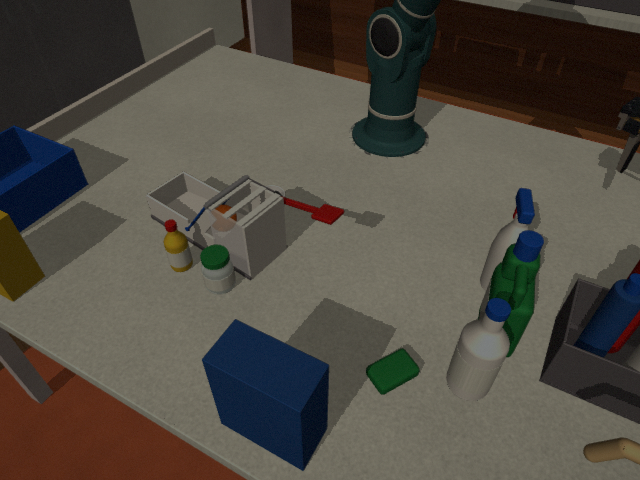

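View pics/top0.png

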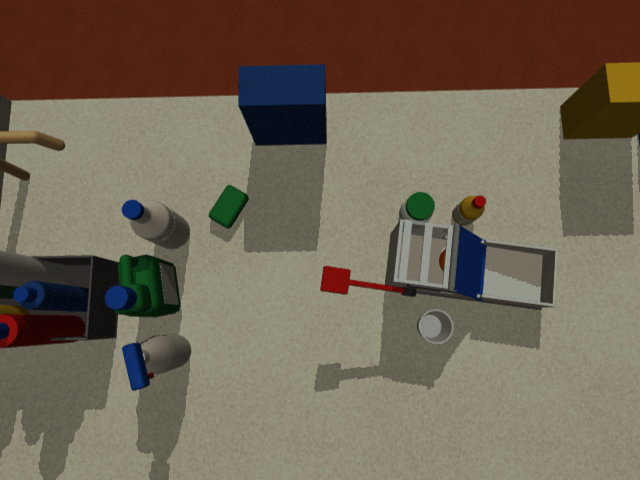

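The top view shows the red pad at about (336,280), with the lever pointing left (+y). The hopper's corners are near (402,221) and (395,285), the tray's end at (555,248) and (553,305), and the cup at (436,326). In the scene view the pad is near (327,214). I'll fit the dispenser's pose from these.

```bash
cat > h.py <<'E'
import numpy as np,pickle,cv2
def ray(p,uv):
    d=p['R'].T@np.linalg.solve(p['intrinsics'],[uv[0],uv[1],1.]);return -p['R'].T@p['t'],d
def atz(p,uv,z):
    c,d=ray(p,uv);return c+d*(z-c[2])/d[2]
def proj(p,X):
    X=np.atleast_2d(X);k=(p['R']@X.T).T+p['t'];q=(p['intrinsics']@k.T).T;return q[:,:2]/q[:,2:]
E
python3 - <<'E'
from h import *
from scipy.optimize import least_squares
T=pickle.load(open('top.pkl','rb'));S=pickle.load(open('scene.pkl','rb'))
pads={}
for n,p,roi in(('top',T,(315,350,262,298)),('scene',S,(311,346,200,226))):
    im=p['pixels'].astype(int);m=(im[...,0]>90)&(im[...,1]<60)&(im[...,2]<60)
    a,b,c,d=roi;mm=np.zeros_like(m);mm[c:d,a:b]=m[c:d,a:b]
    cs,_=cv2.findContours(mm.astype('uint8'),0,1);k=max(cs,key=cv2.contourArea)
    print(n,cv2.boundingRect(k),cv2.minAreaRect(k),mm.sum())
    cv2.imwrite(f'pics/crop_{n}.png',cv2.resize(p['pixels'][c-40:d+40,a-40:b+60,::-1],None,fx=5,fy=5))
obs=[((-62,80,152),(402,220.5)),((62,-240,70),(555,248)),((-62,-240,70),(553,305)),((-70,186,159),(336,280))]
obs[0]=((-62,80,152),(395,284.5)); obs.append(((62,80,152),(402,220.5)))
def W(v,P):
    c,s=np.cos(v[2]),np.sin(v[2]);P=np.array(P,float)/1e3
    return np.c_[v[0]+c*P[:,0]-s*P[:,1],v[1]+s*P[:,0]+c*P[:,1],P[:,2]]
P=[o[0] for o in obs];U=np.array([o[1] for o in obs])
f=lambda v:(proj(T,W(v,P))-U).ravel()
r=least_squares(f,[.5,-.1,0],loss='soft_l1');print(r.x,f(r.x).reshape(-1,2).round(1).tolist())
print('pad world',W(r.x,[(-70,186,159)]),'pad direct top',atz(T,(336,280),.159),'scene',atz(S,(327,214),.159))
print('proj scene',proj(S,W(r.x,P)).round().tolist())
np.save('disp.npy',r.x)
E
```

```text
top (321, 266, 29, 28) ((335.66473388671875, 279.67919921875), (27.674407958984375, 24.709293365478516), 8.746162414550781) 663
scene (311, 204, 32, 19) ((325.2477111816406, 212.67431640625), (31.12935447692871, 16.857742309570312), 16.699243545532227) 363
[ 0.58098191 -0.10634865 -0.14568926] [[-0.5, -0.0], [1.6, -1.4], [0.5, 4.2], [-0.4, 0.9], [-0.4, -2.8]]
pad world [[0.53872593 0.08784309 0.159     ]] pad direct top [0.54026924 0.08705583 0.159     ] scene [0.54917932 0.08925936 0.159     ]
proj scene [[285.0, 194.0], [146.0, 195.0], [186.0, 169.0], [329.0, 211.0], [243.0, 227.0]]
```

Run:
```python
from rig import imaging,models
from h import *
p=imaging.get_image('top')
for c in('cup','lever','pad_top'):
    try:
        print(c,[(x['p'],x['extent']) for x in models.search_frame(c,p)[:2]])
    except Exception as e: print(c,e)
```

```text
cup [(0.57, [434.9, 329.8, 36.0, 33.6])]
lever [(0.91, [369.0, 281.1, 89.6, 30.1])]
pad_top [(0.76, [370.0, 280.4, 93.6, 27.2])]
```

Emit:
move_arm --commands "0 0 4 0 0 0 1;0 0 8 0 0 0 1;0 0 12 0 0 0 1;0 0 16 0 0 -6 1;2 -3 17 0 0 -12 1;4 -6 17 0 0 -18 1;6 -9 17 0 0 -24 1;8 -12 17 0 0 -30 1;10 -15 17 0 0 -35 1;12 -18 17 0 0 -40 1" --force 20

```text
clock: 1.43
tool_pos: [0.3435, 0.429, 0.3849]
tcp_rot: [[-0.496, 0.869, 0.0], [0.869, 0.496, 0.001], [0.0, 0.001, -1.0]]
wrist_force: [0.9, 0.3, -0.6]
finger_gap: 0.301
```

Emit:
move_arm --commands "2 -3.3 0 0 0 -6 1;4 -6.7 0 0 0 -12 1;6 -10 0 0 0 -18 1;8 -13.5 0 0 0 -22 1;10 -17 0 0 0 -26 1;12 -20.5 0 0 0 -30 1;14 -24 0 0 0 -34 1;16 -28 0 0 0 -38 1;18 -31 0 0 0 -38.3 1;19.8 -34.2 0 0 0 -38.3 1"

```text
clock: 2.27
tool_pos: [0.5416, 0.0864, 0.3851]
tcp_rot: [[0.146, 0.989, 0.001], [0.989, -0.146, 0.0], [0.001, 0.001, -1.0]]
wrist_force: [-0.4, -0.0, -0.0]
finger_gap: 0.003
```

Emit:
move_arm --commands "0 0 -3 0 0 0 1;0 0 -6 0 0 0 1;0 0 -9 0 0 0 1;0 0 -12 0 0 0 1;0 0 -14.5 0 0 0 1;0 0 -16.5 0 0 0 1;0 0 -18 0 0 0 1;0 0 -19 0 0 0 1;0 0 -19.5 0 0 0 1;0 0 -19.5 0 0 0 1"

```text
clock: 3.1
tool_pos: [0.5405, 0.0886, 0.189]
tcp_rot: [[0.145, 0.989, -0.001], [0.989, -0.145, -0.001], [-0.001, -0.001, -1.0]]
wrist_force: [0.1, -1.0, -0.6]
finger_gap: 0.001
```

Run:
```python
from rig import imaging,arm
from h import *
v=np.load('disp.npy');o=arm.get_obs();print(o['tool_pos'],o['wrist_force'])
ims=[]
for n in('scene','wrist'):
    p=imaging.get_image(n);im=p['pixels'][:,:,::-1].copy()
    if n=='scene': print(proj(p,o['tool_pos']));im=cv2.resize(im[120:280,220:420],(600,480))
    ims.append(im);cv2.imwrite(f'pics/{n}1.png',im)
```

```text
[0.54046468 0.08862104 0.18897611] [ 0.07687011 -1.02020488 -0.59153667]
[[329.08614762 199.55851434]]
```

View pics/scene1.png

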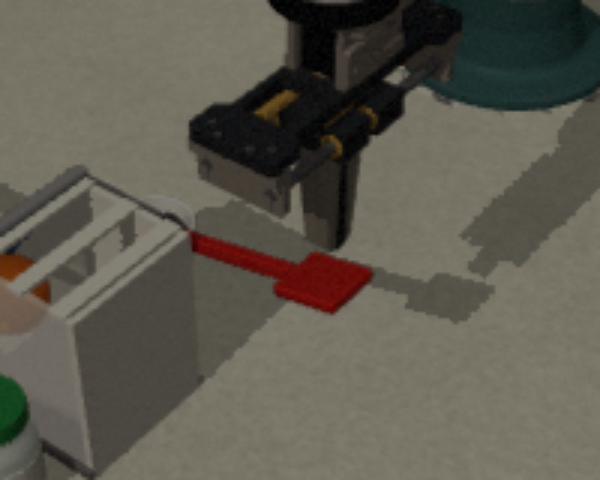

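View pics/wrist1.png

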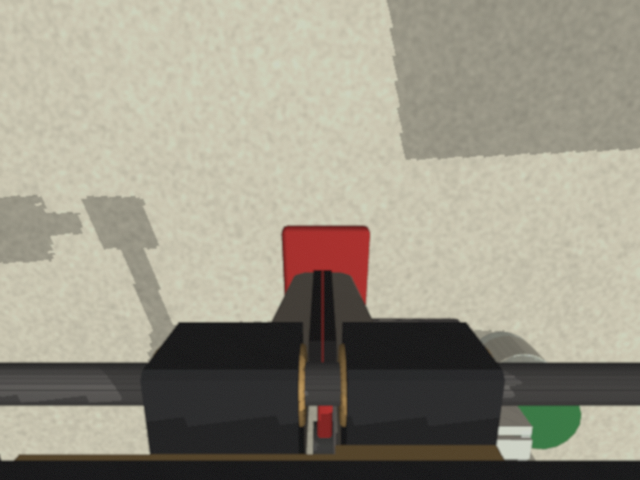

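Both views show the shut fingertips standing over the pad. In the wrist view the pad spans columns 283–369 and the fingers are at about 322. Next I press down gradually.

Emit:
move_arm --commands "0 0 -0.4 0 0 0 1;0 0 -0.8 0 0 0 1;0 0 -1.2 0 0 0 1;0 0 -1.6 0 0 0 1;0 0 -2 0 0 0 1;0 0 -2.4 0 0 0 1;0 0 -2.8 0 0 0 1;0 0 -3.2 0 0 0 1;0 0 -3.6 0 0 0 1;0 0 -4 0 0 0 1"

```text
clock: 4.03
tool_pos: [0.5412, 0.0891, 0.1495]
tcp_rot: [[0.145, 0.989, 0.001], [0.989, -0.145, 0.001], [0.001, 0.001, -1.0]]
wrist_force: [-0.3, 1.8, 2.4]
finger_gap: 0.01
```

Emit:
move_arm --commands "0 0 -0.4 0 0 0 1;0 0 -0.8 0 0 0 1;0 0 -1.2 0 0 0 1;0 0 -1.6 0 0 0 1;0 0 -2 0 0 0 1;0 0 -2.4 0 0 0 1;0 0 -2.8 0 0 0 1;0 0 -3.2 0 0 0 1;0 0 -3.6 0 0 0 1;0 0 -4 0 0 0 1"

```text
clock: 4.87
tool_pos: [0.5409, 0.0881, 0.1093]
tcp_rot: [[0.145, 0.989, 0.0], [0.989, -0.145, -0.001], [-0.001, 0.0, -1.0]]
wrist_force: [0.9, 1.2, 3.7]
finger_gap: 0.003
```

Run:
```python
from rig import imaging,arm
from h import *
o=arm.get_obs();print(o['tool_pos'],o['wrist_force'])
for n in('scene','top'):
    p=imaging.get_image(n);im=p['pixels'][:,:,::-1].copy()
    cv2.imwrite(f'pics/{n}2.png',cv2.resize(im[100:300,130:380] if n=='scene' else im[170:370,310:570],(750,600)))
```

```text
[0.54092297 0.08813867 0.10925268] [0.90414657 1.24651386 3.66996978]
```

View pics/scene2.png

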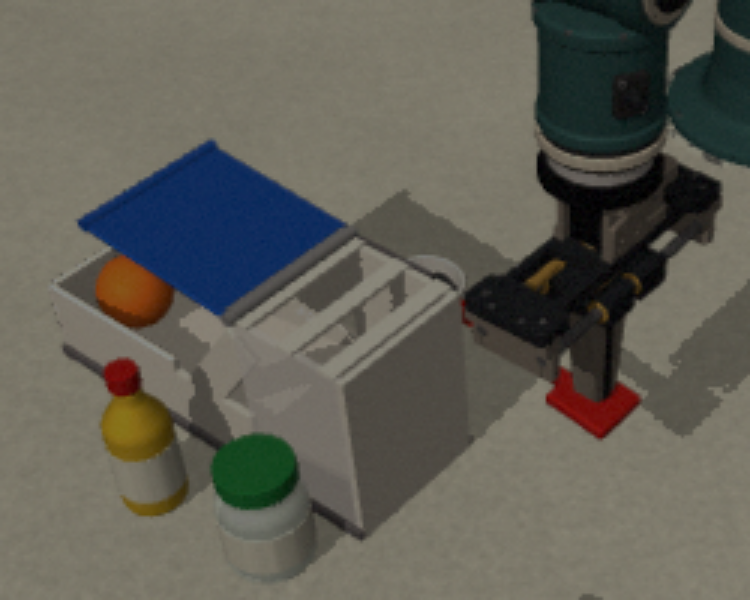

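The lid is up and the ball is already in the tray, at about (133,288) in the crop. I'll press a little further to reach the stop.

Emit:
move_arm --commands "0 0 -0.1 0 0 0 1;0 0 -0.2 0 0 0 1;0 0 -0.3 0 0 0 1;0 0 -0.35 0 0 0 1;0 0 -0.4 0 0 0 1;0 0 -0.4 0 0 0 1;0 0 -0.4 0 0 0 1;0 0 -0.4 0 0 0 1;0 0 -0.4 0 0 0 1;0 0 -0.4 0 0 0 1"

```text
clock: 5.8
tool_pos: [0.5406, 0.0886, 0.1055]
tcp_rot: [[0.145, 0.989, -0.0], [0.989, -0.145, -0.0], [-0.0, -0.0, -1.0]]
wrist_force: [0.2, -2.0, 1.9]
finger_gap: 0.011
```

Emit:
move_arm --commands "0 0 -0.05 0 0 0 1;0 0 -0.1 0 0 0 1;0 0 -0.15 0 0 0 1;0 0 -0.2 0 0 0 1;0 0 -0.25 0 0 0 1;0 0 -0.3 0 0 0 1;0 0 -0.3 0 0 0 1;0 0 -0.3 0 0 0 1;0 0 -0.3 0 0 0 1;0 0 -0.3 0 0 0 1"

```text
clock: 6.63
tool_pos: [0.5407, 0.0884, 0.1036]
tcp_rot: [[0.145, 0.989, -0.0], [0.989, -0.145, 0.0], [0.0, -0.0, -1.0]]
wrist_force: [-3.4, -2.2, 12.1]
finger_gap: 0.008
```

Run:
```python
from rig import imaging,arm,models
from h import *
v=np.load('disp.npy');c,s=np.cos(v[2]),np.sin(v[2])
o=arm.get_obs();print(o['tool_pos'],o['wrist_force'])
L=lambda X:(np.array([c*(X[0]-v[0])+s*(X[1]-v[1]),-s*(X[0]-v[0])+c*(X[1]-v[1]),X[2]])*1e3).round(1)
def W(x,y,z):return np.array([v[0]+c*x-s*y,v[1]+s*x+c*y,z])
for n in('scene','top'):
    p=imaging.get_image(n);im=p['pixels'][:,:,::-1].copy()
    e=models.search_frame('ball',p)
    if e: print(n,'ball',e[0]['p'],e[0]['extent'],L(atz(p,e[0]['extent'][:2],.047)))
    e=models.search_frame('lid',p)
    if e: print(n,'lid',e[0]['p'],e[0]['extent'])
    for a in(.9,1.0,1.1):
        # shut: edge at z .039 ; open .176 ; angle from hinge length .143
        th=np.arcsin((.176-.154)/.143)-1.1+a
        print(n,a,proj(p,[W(x,-.02-.143*np.cos(th),.154+.143*np.sin(th)) for x in(-.062,.062)]).round(1).tolist())
    cv2.imwrite(f'pics/{n}3.png',cv2.resize(im[100:300,130:380] if n=='scene' else im[170:370,310:570],(750,600)))
```

```text
[0.54072147 0.08836218 0.10356416] [-3.4245917  -2.24147637 12.09703908]
scene ball 0.77 [173.0, 195.9, 28.0, 26.1] [   9.5 -213.2   47. ]
scene lid 0.76 [202.5, 173.6, 93.2, 62.1]
scene 0.9 [[203.1, 154.4], [160.1, 181.3]]
scene 1.0 [[202.0, 149.1], [158.6, 175.9]]
scene 1.1 [[201.5, 144.0], [157.5, 170.8]]
top ball 0.51 [543.2, 275.5, 11.0, 22.3] [   4.6 -226.8   47. ]
top lid 0.74 [544.3, 277.0, 8.4, 25.6]
top 0.9 [[529.8, 302.5], [533.8, 234.8]]
top 1.0 [[533.1, 302.2], [537.1, 233.4]]
top 1.1 [[535.7, 301.8], [539.7, 231.8]]
```

View pics/scene3.png

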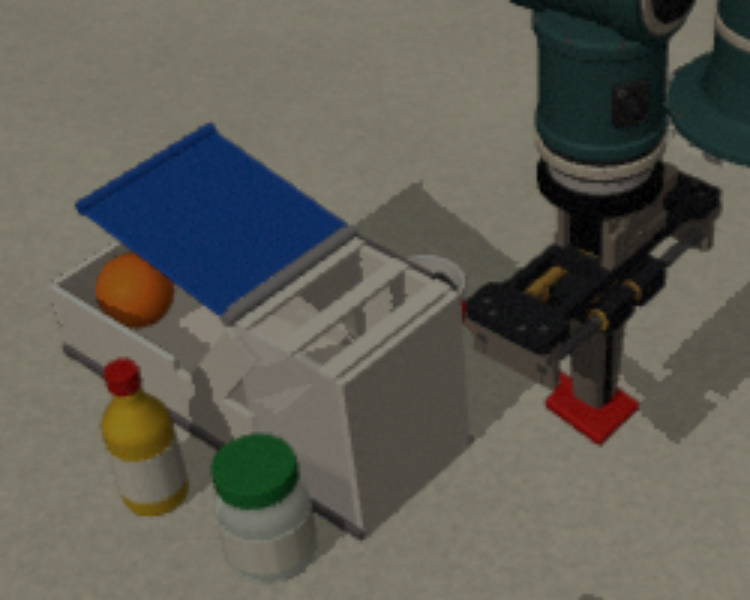

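View pics/top3.png

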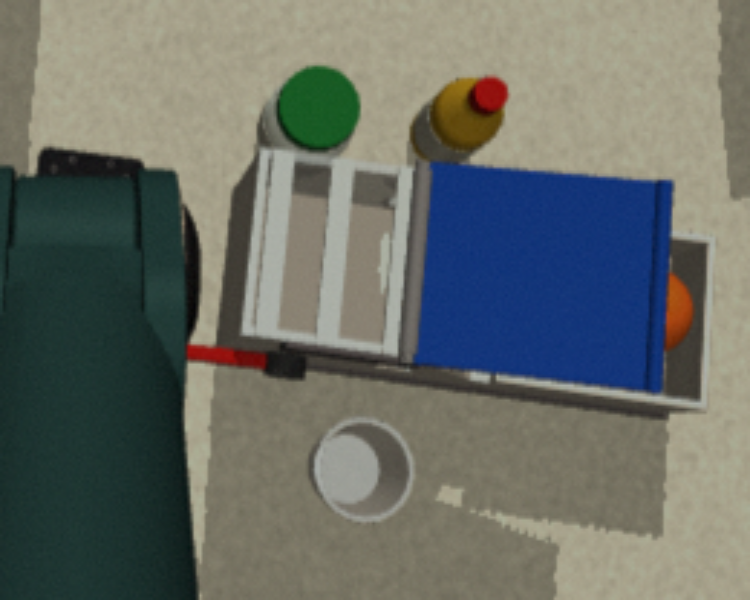

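The wrist force has risen to 12 N, so the lever is on its stop. The lid edge is at about (201,143), where the model puts 1.1 rad. The ball is at rest in the tray at y ≈ -0.213. Now I let it up slowly.

Emit:
move_arm --commands "0 0 0.2 0 0 0 1;0 0 0.4 0 0 0 1;0 0 0.6 0 0 0 1;0 0 0.8 0 0 0 1;0 0 1 0 0 0 1;0 0 1.2 0 0 0 1;0 0 1.4 0 0 0 1;0 0 1.6 0 0 0 1;0 0 1.8 0 0 0 1;0 0 2 0 0 0 1"

```text
clock: 7.77
tool_pos: [0.5408, 0.0889, 0.1228]
tcp_rot: [[0.145, 0.989, 0.0], [0.989, -0.145, 0.0], [0.0, 0.0, -1.0]]
wrist_force: [-0.1, 1.4, 1.7]
finger_gap: 0.003
```

Emit:
move_arm --commands "0 0 0.2 0 0 0 1;0 0 0.4 0 0 0 1;0 0 0.6 0 0 0 1;0 0 0.8 0 0 0 1;0 0 1 0 0 0 1;0 0 1.2 0 0 0 1;0 0 1.4 0 0 0 1;0 0 1.6 0 0 0 1;0 0 1.8 0 0 0 1;0 0 2 0 0 0 1"

```text
clock: 8.6
tool_pos: [0.5407, 0.0879, 0.1427]
tcp_rot: [[0.146, 0.989, -0.0], [0.989, -0.146, -0.001], [-0.001, -0.0, -1.0]]
wrist_force: [0.1, -1.4, 1.2]
finger_gap: 0.002
```

Emit:
move_arm --commands "0 0 0.15 0 0 0 1;0 0 0.3 0 0 0 1;0 0 0.45 0 0 0 1;0 0 0.6 0 0 0 1;0 0 0.75 0 0 0 1;0 0 0.9 0 0 0 1;0 0 1.05 0 0 0 1;0 0 1.2 0 0 0 1;0 0 1.35 0 0 0 1;0 0 1.5 0 0 0 1"

```text
clock: 9.43
tool_pos: [0.5408, 0.0887, 0.1577]
tcp_rot: [[0.145, 0.989, -0.0], [0.989, -0.145, -0.0], [-0.0, -0.0, -1.0]]
wrist_force: [0.5, -1.1, -0.2]
finger_gap: 0.001
```

Emit:
move_arm --commands "0 0 0.1 0 0 0 1;0 0 0.2 0 0 0 1;0 0 0.3 0 0 0 1;0 0 0.4 0 0 0 1;0 0 0.5 0 0 0 1;0 0 0.6 0 0 0 1;0 0 0.7 0 0 0 1;0 0 0.8 0 0 0 1;0 0 0.9 0 0 0 1;0 0 1.0 0 0 0 1"

```text
clock: 10.27
tool_pos: [0.5408, 0.0887, 0.1676]
tcp_rot: [[0.145, 0.989, -0.0], [0.989, -0.145, -0.0], [-0.0, -0.0, -1.0]]
wrist_force: [-0.4, 0.0, 0.1]
finger_gap: 0.004
```

Run:
```python
from rig import imaging,arm
from h import *
o=arm.get_obs();print(o['tool_pos'],o['wrist_force'])
p=imaging.get_image('scene');im=p['pixels'][:,:,::-1].copy()
cv2.imwrite('pics/scene4.png',cv2.resize(im[100:300,130:380],(750,600)))
```

```text
[0.54075974 0.0886967  0.16763719] [-0.43276703  0.01825549  0.07380391]
```

View pics/scene4.png

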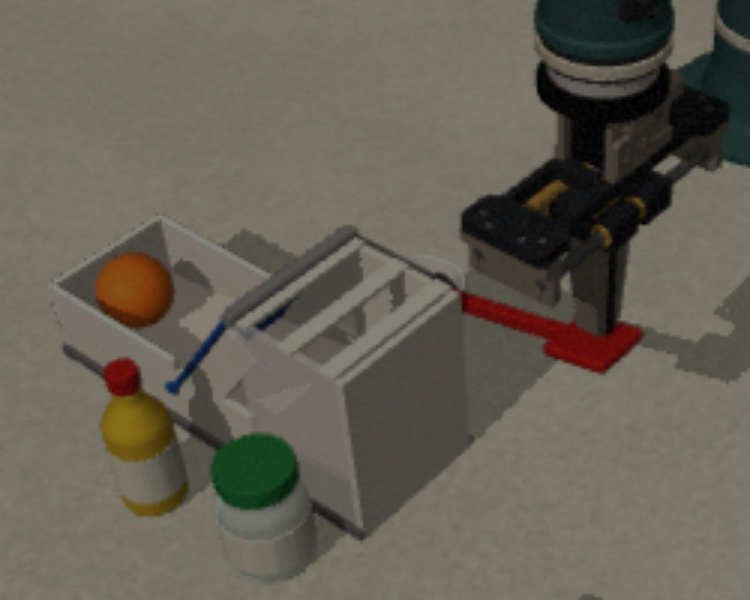

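The lid is shut, the ball is in the tray and the force is about 0. I'll rise clear.

Emit:
move_arm --commands "0 0 0.2 0 0 0 1;0 0 0.4 0 0 0 1;0 0 0.8 0 0 0 1;0 0 1.5 0 0 0 1;0 0 3 0 0 0 1;0 0 5 0 0 0 1;0 0 7 0 0 0 1;0 0 9 0 0 0 1;0 0 11 0 0 0 1;0 0 12 0 0 0 1"

```text
clock: 11.15
tool_pos: [0.5419, 0.0886, 0.2907]
tcp_rot: [[0.145, 0.989, 0.004], [0.989, -0.145, 0.001], [0.002, 0.004, -1.0]]
wrist_force: [0.9, -0.1, -0.7]
finger_gap: 0.003
```

Emit:
move_arm --commands "-1 2 1 0 0 0 1;-2 4 2 0 0 0 1;-3 6 3 0 0 0 1;-4 8 4 0 0 0 1;-5 10 4 0 0 0 1;-6 12 4 0 0 0 1;-6 13 4 0 0 0 1;-6 14 4 0 0 0 1;-6 14 4 0 0 0 1;-6 14 4 0 0 0 1"

```text
clock: 11.98
tool_pos: [0.4814, 0.2279, 0.3273]
tcp_rot: [[0.146, 0.989, -0.0], [0.989, -0.146, -0.001], [-0.001, 0.0, -1.0]]
wrist_force: [-0.1, -0.5, -0.0]
finger_gap: 0.006
```

Run:
```python
from rig import imaging,arm,models
from h import *
v=np.load('disp.npy');c,s=np.cos(v[2]),np.sin(v[2])
o=arm.get_obs();print(o['clock'],o['tool_pos'],o['wrist_force'],abs(o['joint_vel']).max())
S=pickle.load(open('scene.pkl','rb'))
p=imaging.get_image('scene');im=p['pixels'][:,:,::-1].copy()
d=cv2.absdiff(im,S['pixels'][:,:,::-1])
cv2.imwrite('pics/scene5.png',im)
for n in('lid','lever'):
    e=models.search_frame(n,p);print(n,e[0]['extent'],e[0]['p'])
e=models.search_frame('ball',p)[0];X=atz(p,e['extent'][:2],.047);print('ball',c*(X[0]-v[0])+s*(X[1]-v[1]),-s*(X[0]-v[0])+c*(X[1]-v[1]))
```

```text
11.9833 [0.48139734 0.2279309  0.32727938] [-0.05362087 -0.50011574 -0.03338139] 0.016543580519025346
lid [216.8, 203.6, 57.5, 54.5] 0.64
lever [307.2, 205.8, 72.9, 36.3] 0.65
ball 0.006440202901598472 -0.210399899499495
```

View pics/scene5.png

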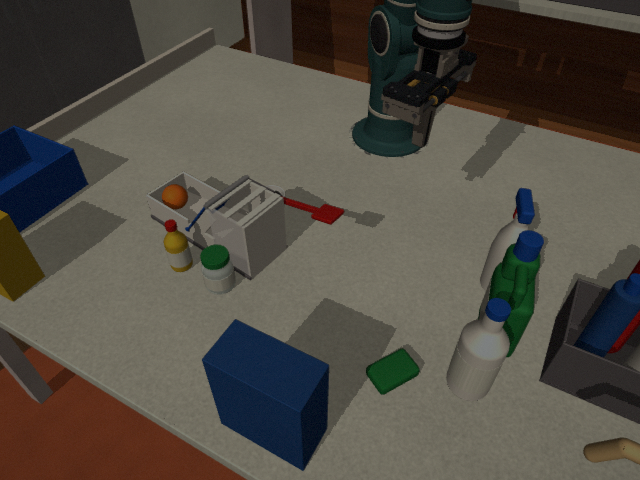

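The final view matches the first one: lid shut near (217,204) and lever up near (307,206). The ball is in the tray at (175,196), and the other things in view haven't moved. I'm handing in.

```bash
python3 -c "
from rig import arm
print(arm.sign_off())"
```

```text
the job is handed in; nothing more can be done
None
```

I pressed the red lever to its stop with the shut fingertips until the ball had rolled out. I then let it up over about 2.7 s, moved clear and handed the job in at about 12 s.

- **Fully open:** the wrist force rose to 12 N at the stop. The lid's edge was within about 2 pixels of where 1.1 rad should put it. The ball was already at rest in the tray.
- **Letting up:** the fingers rose at no more than 24 mm/s, well below the roughly 127 mm/s at which the lid would close too fast. The last reading before the top (TCP at 158 mm) showed about 0 N. That is within the sensor's noise of about 1 N, so I can't show from force alone that the fingers were still touching there.
- **At the end:** the lid and lever are within about 3 pixels of their starting positions in the scene camera. The ball is at about (6, -210) mm in the dispenser's frame, the arm is clear, and the wrist force is only noise. The other things visible in the scene picture look unmoved. I judged that by eye and did not measure it. The cup is hidden behind the dispenser in that view, and I last saw it in the top camera while the lever was held down, when it looked undisturbed.
- **Disagreement:** with the lid open, the top camera put the ball at y = -227 mm against -213 mm from the scene camera. The lid hid most of the ball from above, so I went by the scene camera. The networks also gave a false "lid" in that top picture, on the ball, which I ignored.

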